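# Clamp a furniture foot with the carriage feed knob

## Robot

A 6-joint arm with a two-finger parallel gripper is mounted at the origin on the work surface. World frame = base frame: x ahead of the robot, y to its left, z up, the work surface at z = 0. Lengths are in m, angles in rad, forces in N, time in s.
With the tool pointing down it reaches from about 0.25 to 0.775 m from the base axis. Payload 4 kg.
Tool frame: the origin (TCP) lies midway between the tips of the shut fingers; the grasp point (between the pads) lies 19 mm behind it; z points along the fingers, y is the direction in which the jaws open and shut (so a half turn about z gives the same grasp; the last joint's range is limited). The gripper opens to 94 mm and grips with 3 to 60 N. Pads are 16 mm wide; open, the fingers measure 119 mm over their backs; the gripper's body (75 mm by 177 mm) begins 78 mm behind the grasp point.
Start: joints at [1.12, 0.087, 1.371, -0, 1.684, -0.103], TCP at [0.187, 0.517, 0.206] pointing down, gripper open.
Joint ranges: [-3.1, 3.1], [-0.76, 2.03], [0.27, 2.55], [-1.08, 4.22], [0.17, 2.65], [-2.57, 2.57]. Speed limits (rad/s): [2.79, 2.79, 3.14, 3.14, 3.14, 3.14].

## Interface

Orientations are given as [roll, pitch, yaw] about the fixed x, y, z axes, in that order (R = Rz(yaw) Ry(pitch) Rx(roll)).
In Python, from bench import robot gives the robot as it stands.
- The arm moves only by the tool servo_tool, never from a script. Its argument "rows" is a list of rows, each a list of 2 entries, a list of its own where there are three numbers: the shift along the tool's x, y, z normalised to -1 to 1, where 1 is 0.08 m, then the turn about the tool's z normalised to -1 to 1, where 1 is pi/2 rad. A call has 1 to 12 rows; each row is the pose to reach, as a shift and turn from the pose commanded when the call began, along the tool's axes at that moment; what a row does not reach only later rows make up. A row lasts 1/12 s, in which the tool goes at most 41.7 mm and 7.16 degrees, less where a joint would pass 70% of its speed; a pose out of reach is approached as far as the arm can. A call with a number of a shift or a turn outside -1 to 1 is refused whole. A call with a gripper value outside its range is refused whole. "grip" is the closure, from -1 (fully open) to 1 (shut), set as the call begins (left out, the last holds). The fingers move at their own pace and stop on an object; the grip force is fixed at half the most. Time passes only in rows, so rows that repeat a pose let the fingers close. It gives the time, the measured TCP pose, the force and the opening at its end, in the units of the state.
- robot.get_obs(): the state, without advancing time (a new reading comes with each control period).
- robot.snapshot(name): name is "side" or "top"; returns a dict with "pixels" (384x512x3 uint8, red, green, blue), "camera_matrix" (3x3 intrinsics, pixels), "world_from_camera" (4x4, takes a point from camera to world coordinates). Camera axes: x right, y down, z forward; pixel columns grow to the right and rows downward; lengths in m; the calibration is good to about 2 mm. A picture is of the moment at which its call begins. There is no depth.
- robot.close_job(): hands the job in, once; it reports no verdict.
The state is a dict: "time": time; "joint_positions": joint angles; "qvel": joint speeds; "joint_torque": joint torques, N m; "tool_pos": TCP position; "ee_rot": TCP orientation; "wrist_force": force on the tool from outside, world axes, zero at the start; "wrist_torque": the same for the moment, N m; "width": finger opening in m.
Only numpy, scipy, OpenCV 4.12 (cv2) and the standard library are available. Lean on these libraries where they do the work, as an engineer would, in place of code of your own. Each camera call takes 0.05 s, during which the arm holds its last target.

## Task

Stand the oak furniture foot (the block with the round tenon, tenon up) on the bed of the clamping fixture, centred across the bed and square to the jaws, and let go of it. Then turn the black feed knob clockwise, moving along with it as it travels with its carriage and not dragging it sideways or pushing the carriage, until the foot is nipped between the end stop and the sprung jaw plate with the plate pushed back about 3 mm: snug, never driven back to the end of its spring. Let go of the knob and leave the other things on the bench where they are.

Things in the scene. Friction and masses are not known exactly. Their poses are not given: they have to be found in the camera images.
- fixture: Grey clamping fixture fixed on the bench, 120 (x) x 235 mm (y), place and yaw vary. Origin: bench level, mid-width; z up, y along the slide towards the end stop, x across. Bed top 12 mm above the bench. At -y runs an aluminium carriage with jaw plate and knob; at +y stands a rigid end stop, 80 mm wide, top 48 mm above the bench, its face anywhere from y = 51 to 69 mm (not measured: feel for it).
- bed_spot (a point): Point on the bed's top at x = 0, y = 23.5 mm of the fixture, same axes as the fixture. A foot put down centred here with its 56 mm side along x stands clear of both jaw plate and stop (55 to 73 mm apart at the start). The jaw later slides it along the bed to the stop and squares it up.
- knob_grip (a point): Middle of the grip of the round black ribbed feed knob, 40 mm diameter, 34 mm high, axis vertical, on the carriage. 77 mm above the bench, 20 above the knob's underside, 14 below its top; the carriage's top under it is 47 mm above the bench. At the start at x = 0, y = -64 mm of the fixture; it travels with the carriage towards +y. Any yaw of grasp will do.
- knob (a joint): Angle of the feed knob, rad, 0 at the start, grows clockwise seen from above (limit 3.7). Each rad feeds carriage, jaw and the knob itself 12 mm towards the stop. It turns against up to 0.3 N m of dry friction (less is felt at rest); each newton on the jaw adds 0.012 N m; it stays where it is left. 1.2 to 2.8 rad bring jaw and foot against the stop: two or three grasps.
- carriage (a joint): Travel of the carriage (80 x 78 mm, top 47 mm above the bench), m, 0 at the start, grows towards the stop; 0.012 times the knob angle. Do not push it (12 N at most). On its front sits a steel jaw plate, 80 mm wide, face 60 mm ahead of the knob axis, sprung: gives up to 8 mm back, from 4 N on, plus 3 N per mm (13 N at 3 mm). Snug is 7 to 19 N; over 22 N bruises the wood and spoils the job.
- knob_axis (a point): Point of the carriage on the feed spindle's axis, at the height of knob_grip. The knob sits on the spindle in an elastic bush, 3 N per mm any way sideways; undisturbed, knob_grip and this point coincide. Dragging the knob over 5 mm off it (15 N sideways) spoils the bush and the job.
- foot_tenon (a point): Middle of the round tenon of the oak furniture foot: block 56 (x) x 40 (y) x 40 mm high with an upright tenon, 30 mm diameter, 40 mm long, on its top centre; about 0.11 kg. The point is 60 mm above the foot's underside, on the tenon's axis; x along the 56 mm side. It stands loose on the bench, tenon up.
- blank: Bystander: oak block 56 x 40 x 40 mm without a tenon, loose on the bench. Origin under its centre.
- puck: Bystander: oak disc 56 mm in diameter, 26 mm high. Origin under its centre.
- glue: Bystander: white glue bottle, 56 mm in diameter, 150 mm high. Origin under its centre.
- hammer: Bystander: hammer lying on the bench.
- driver: Bystander: screwdriver lying on the bench to the left.
- mug: Bystander: white mug, 76 mm in diameter, 90 mm high.
- cclamp: Bystander: small steel clamp lying flat on the bench, about 180 x 75 mm.
Things that resemble listed ones, but are neither listed nor needed, are in the scene too. Leave any purple look-alike of the part that bears foot_tenon alone.

How it is judged:
On the way, in this order (a step that is already met when the one before it is completed fails the run):
1. the foot stands upright on the bed between jaw plate and stop, let go of and not yet clamped (x of foot_tenon in the frame of fixture between -0.012 and 0.012 m and y of foot_tenon in the frame of fixture between 0.005 and 0.06 m and z of foot_tenon in the frame of fixture between 0.069 and 0.075 m and angle between foot_tenon's own z axis and vertical below 0.1 rad and contact force between the fingers and foot below 0.2 N and contact force between jaw_c0 and foot below 4 N), for 0.2 s.
2. the jaw plate, fed by the knob, presses on the foot with at least 6 N (x of foot_tenon in the frame of fixture between -0.012 and 0.012 m and y of foot_tenon in the frame of fixture between 0.005 and 0.06 m and z of foot_tenon in the frame of fixture between 0.069 and 0.075 m and angle between foot_tenon's own z axis and vertical below 0.1 rad and contact force between jaw_c0 and foot above 6 N), for 0.2 s.
At the end, for the whole second after the job is handed in: The foot stands tenon up on the bed, within 12 mm of the middle across the bed and square to the jaws within 0.08 rad, held by the jaw plate with 6 to 20 N (plate pushed back about 0.7 to 5.3 mm), everything at rest and the knob let go (all of step 2 and contact force between jaw_c0 and foot below 20 N and angle between the x axis of foot_tenon and the x axis of fixture, either way round below 0.08 rad and linear speed of foot below 0.01 m/s and velocity of joint knob between -0.05 and 0.05 rad/s); the robot touches nothing.
It fails at once if the jaw presses the foot with more than 22 N (contact force between jaw_c0 and foot above 22 N).
It fails at once if the knob is dragged more than 5 mm off its spindle axis (15 N sideways) (horizontal distance between knob_grip and knob_axis above 0.005 m).
It fails at once if the carriage body itself is pushed with more than 12 N instead of being fed by the knob (contact force between any of the fingers, the arm and carriage_c0 above 12 N).
It fails at once if a bystander is moved by more than 40 mm (distance of any of blank, puck, glue, hammer, driver, mug, cclamp from where it was at the start of the episode above 0.04 m).
It also fails if it takes over 72 s, if anything falls off the work surface, if the arm or the gripper's body presses on something with over 40 N, if the wrist force passes 120 N, or if a joint passes its speed limit or range.

## Working session

There is one attempt and no reset: what is moved stays moved. The work goes in short steps, Python scripts to look and compute and a tool call to move; the robot and the scene stay as the last step left them, time stands still between calls to the robot, and variables do not carry over. Pictures are saved under pics/ and viewed, and the job is handed in when it is done.

Besides the shell and the picture viewer there is one more tool, called as name([rows], argument=value, ...), one row to a line, values as JSON. servo_tool: Moves the arm, as the interface text tells. Its arguments: {"type":"object","properties":{"rows":{"type":"array"},"grip":{"type":"number"}},"required":["rows"]}

```bash
mkdir -p pics; cat > h.py <<'E'
import numpy as np, cv2
from bench import robot
def snap(n,f):
    s=robot.snapshot(n); cv2.imwrite('pics/'+f,s['pixels'][:,:,::-1]); np.savez('pics/'+f+'.npz',K=s['camera_matrix'],T=s['world_from_camera'],p=s['pixels']); return s
def proj(f,P):
    d=np.load('pics/'+f+'.npz');K,T=d['K'],d['T'];P=np.atleast_2d(P)
    c=(P-T[:3,3])@T[:3,:3]; q=c@K.T; return q[:,:2]/q[:,2:]
def unproj(f,uv,z):
    d=np.load('pics/'+f+'.npz');K,T=d['K'],d['T'];uv=np.atleast_2d(np.array(uv,float))
    r=np.c_[uv,np.ones(len(uv))]@np.linalg.inv(K).T@T[:3,:3].T
    o=T[:3,3]; return o+r*((z-o[2])/r[:,2])[:,None]
def crop(f,x0,y0,x1,y1,k,out):
    im=cv2.imread('pics/'+f)[y0:y1,x0:x1]; cv2.imwrite('pics/'+out,cv2.resize(im,None,fx=k,fy=k,interpolation=cv2.INTER_CUBIC))
E
python3 - <<'E'
from h import *
o=robot.get_obs();print(o)
for n in('top','side'):
    s=snap(n,n+'0.png');print(s['camera_matrix'],s['world_from_camera'])
E
```

```text
{'time': 0.0, 'joint_positions': array([ 1.11991001e+00,  8.79368638e-02,  1.37226345e+00, -2.59242025e-06,
        1.68355537e+00, -1.03100970e-01]), 'qvel': array([-0.00115251,  0.00027385, -0.0003719 , -0.00145534, -0.00084451,
       -0.00042518]), 'joint_torque': array([-1.62063410e-03, -3.40181243e+01, -3.02426505e+01,  7.17327674e-02,
        3.28795763e-02, -1.70180642e-04]), 'tool_pos': array([0.18721738, 0.51657891, 0.2043094 ]), 'ee_rot': array([-3.13944084e+00, -2.20052929e-04,  2.79380678e+00]), 'wrist_force': array([-0.05297914,  0.80770576,  0.17392554]), 'wrist_torque': array([-0.01751466,  0.0103224 ,  0.04421784]), 'width': 0.09390244264731536}
[[414.12559033   0.         263.73654356]
 [  0.         414.12559033 187.37212163]
 [  0.           0.           1.        ]] [[-0.01362737 -0.99724352  0.07293602  0.52869677]
 [-0.999903    0.01338104 -0.00386507 -0.01023994]
 [ 0.00287845 -0.07298161 -0.99732913  1.3702783 ]
 [ 0.          0.          0.          1.        ]]
[[348.46425916   0.         259.8856822 ]
 [  0.         348.46425916 186.45961469]
 [  0.           0.           1.        ]] [[ 0.93267133 -0.20131683  0.29932543  0.30988752]
 [-0.36063496 -0.53915134  0.76109018 -0.7316795 ]
 [ 0.00816144 -0.81779421 -0.57545288  0.63245191]
 [ 0.          0.          0.          1.        ]]
```

View pics/top0.png

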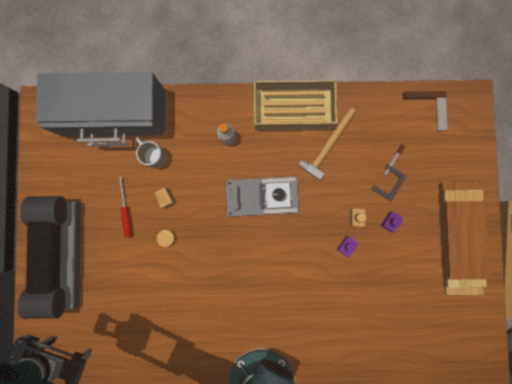

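View pics/side0.png

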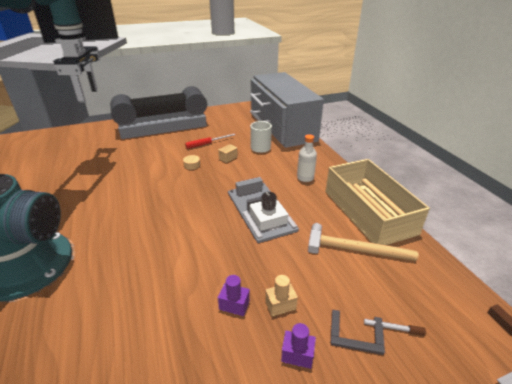

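Candidates for the foot in the top view are the oak block with tenon (359,217), purple look-alikes (348,246) and (393,222), and the plain blank (164,198). Only (359,217) is both oak and tenoned. I'll confirm it with an enlarged crop.

```bash
python3 - <<'E'
from h import *
crop('top0.png',330,195,410,260,9,'c1.png')
crop('top0.png',215,165,310,225,8,'c2.png')
crop('side0.png',210,170,330,380,3,'c3.png')
E
```

```text
(no output)
```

View pics/c1.png

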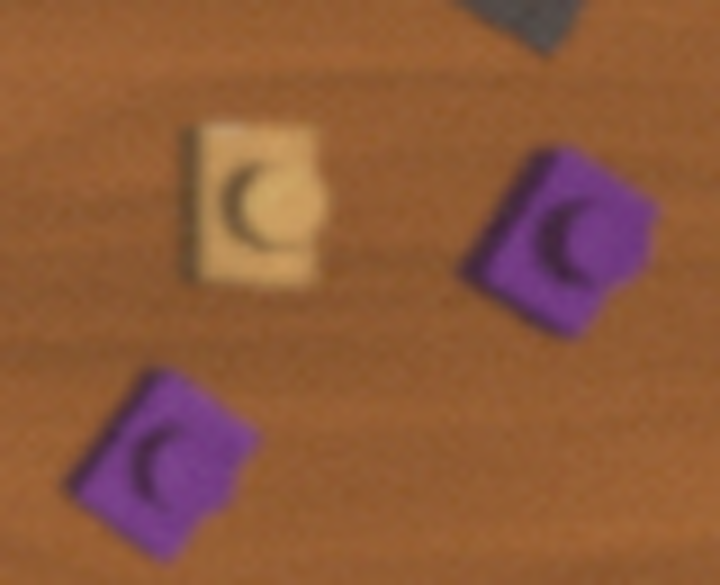

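View pics/c2.png

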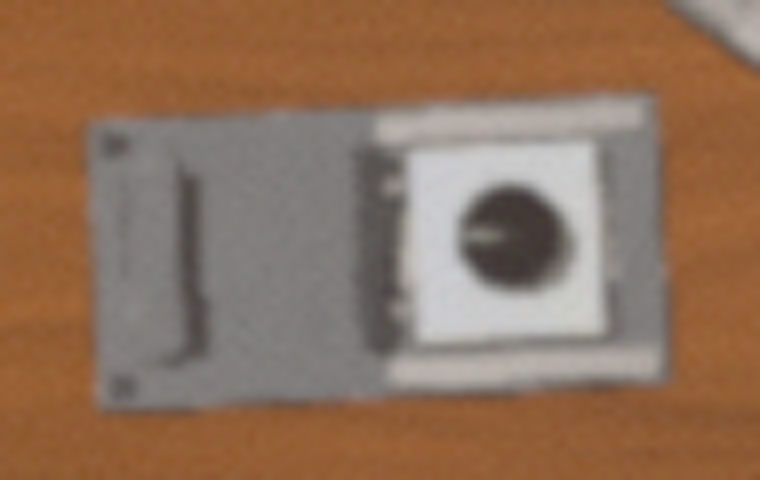

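View pics/c3.png

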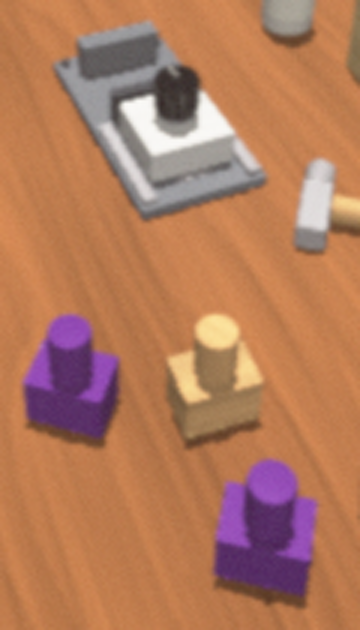

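The crop confirms it: oak block with tenon at (359,217), 56 mm side vertical in the image. The purple ones stay untouched. In the fixture crop, the stop is at image left (world +y) and the knob is at (279,194).

```bash
cat > fit.py <<'E'
from h import *
from scipy.optimize import least_squares
def px(c,k,o): return (np.array(c,float)+.5)/k-.5+np.array(o)
def pose(p,P):
    c,s=np.cos(p[2]),np.sin(p[2]);P=np.array(P,float)
    return np.c_[p[0]+c*P[:,0]-s*P[:,1],p[1]+s*P[:,0]+c*P[:,1],P[:,2]]
def fit(obs,p0):
    f=lambda p:np.concatenate([(proj(n,pose(p,P))-uv).ravel() for n,P,uv in obs])
    r=least_squares(f,p0,loss='soft_l1');return r.x,f(r.x).reshape(-1,2)
E
python3 - <<'E'
from fit import *
# fixture
top=px([(92,122),(655,95),(667,380),(99,409)],8,(215,165))
Pt=[(.06,.1175,.012),(.06,-.1175,.012),(-.06,-.1175,.012),(-.06,.1175,.012)]
kn=px([(510,237)],8,(215,165))
sd=px([(60,66),(146,214),(265,181)],3,(210,170))
Ps=[(-.06,.1175,.012),(-.06,-.1175,.012),(.06,-.1175,.012)]
for o in ([('top0.png',Pt,top)],[('top0.png',Pt,top),('side0.png',Ps,sd)]):
    p,r=fit(o,[.5,0,0]);print(p.round(4),np.rad2deg(p[2]),r.round(1).tolist())
pf=p
print('knob top img',unproj('top0.png',kn,.091), 'fit',pose(p,[(0,-.064,.091)]))
# foot
tb=px([(200,126),(320,126),(318,288),(198,284)],9,(330,195)); Pb=[(.028,.02,.04),(.028,-.02,.04),(-.028,-.02,.04),(-.028,.02,.04)]
tt=px([(287,207)],9,(330,195))
st=px([(217,329)],3,(210,170)); sb=px([(168,376),(188,404),(262,381),(190,441)],3,(210,170))
Psb=[(-.028,.02,.04),(-.028,-.02,.04),(.028,-.02,.04),(-.028,-.02,0)]
p,r=fit([('top0.png',Pb,tb),('top0.png',[(0,0,.08)],tt)],[.45,-.25,0]);print(p.round(4),r.round(1).tolist())
p,r=fit([('top0.png',Pb,tb),('top0.png',[(0,0,.08)],tt),('side0.png',[(0,0,.08)],st),('side0.png',Psb,sb)],[.45,-.25,0]);print(p.round(4),r.round(1).tolist())
for nm,f,q,Q in(('top','top0.png',(215,165,410,260),4),('side','side0.png',(200,160,340,340),4)):
    im=cv2.imread('pics/'+f)
    im=cv2.resize(im,None,fx=4,fy=4,interpolation=cv2.INTER_CUBIC)
    def poly(P,c):
        uv=((proj(f,P)+.5)*4-.5); cv2.polylines(im,[np.round(uv).astype(int)],True,c,1)
    a=np.linspace(0,6.28,30)
    poly(pose(pf,Pt),(0,255,0)); poly(pose(pf,np.c_[.02*np.cos(a),-.064+.02*np.sin(a),0*a+.091]),(0,255,255))
    poly(pose(p,Pb),(255,0,0));poly(pose(p,np.c_[.015*np.cos(a),.015*np.sin(a),0*a+.08]),(255,255,0))
    poly(pose(pf,[(.04,-.004,.04),(-.04,-.004,.04)]),(0,0,255))
    cv2.imwrite(f'pics/ov_{nm}.png',im[q[1]*4:q[3]*4,q[0]*4:q[2]*4])
E
```

```text
[ 0.5999 -0.0089  0.0329] 1.8861151741782487 [[-0.7, -0.4], [0.2, -0.3], [0.6, 0.5], [-0.1, 0.2]]
[ 0.5995 -0.0109  0.0266] 1.5229522981016188 [[-0.0, -0.5], [0.9, 0.0], [1.1, 0.9], [0.3, 0.1], [-1.2, -1.7], [-0.4, -0.9], [1.8, -1.9]]
knob top img [[ 0.60050606 -0.06000322  0.091     ]] fit [[ 0.6011692  -0.07482987  0.091     ]]
[ 0.5252 -0.3174 -0.0382] [[0.4, 0.0], [-0.4, 0.3], [-0.3, -0.2], [0.5, -0.0], [-0.1, -0.1]]
[ 0.5233 -0.3185 -0.0113] [[0.5, 0.8], [-0.3, 0.7], [0.2, 0.3], [1.1, 0.7], [0.2, 0.5], [0.7, 0.2], [-0.0, -6.2], [0.5, -0.2], [1.3, -0.5], [-0.7, -0.4]]
```

View pics/ov_top.png

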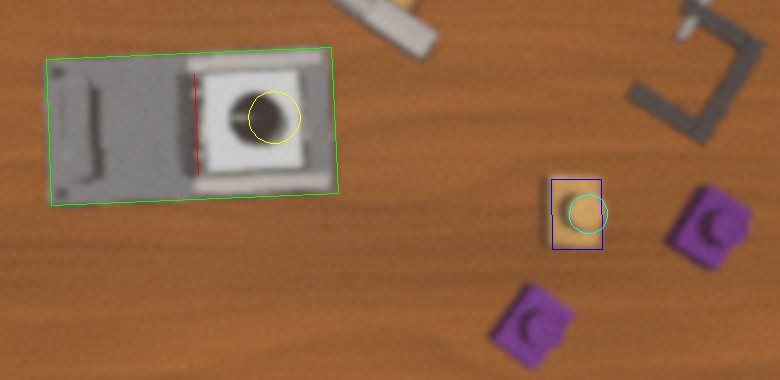

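View pics/ov_side.png

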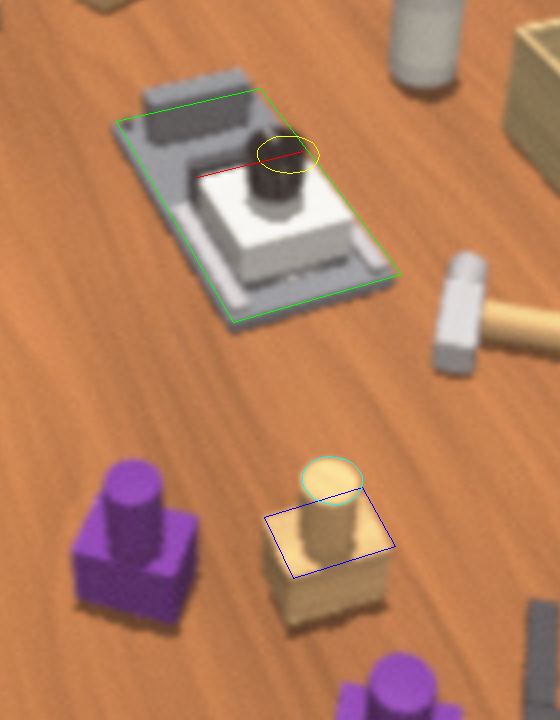

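The base's origin is not mid-length: the knob sits about 15 mm ahead of where the base fit puts it. I'll refit with the base's y offset free and the knob anchored.

```bash
cat > fit2.py <<'E'
from fit import *
top=px([(92,122),(655,95),(667,380),(99,409)],8,(215,165))
kn=px([(510,237)],8,(215,165)); sd=px([(60,66),(146,208),(265,177)],3,(210,170))
def f(q):
    p=q[:3];a,b=q[3]+.1175,q[3]-.1175
    Pt=[(.06,a,.012),(.06,b,.012),(-.06,b,.012),(-.06,a,.012)];Ps=[(-.06,a,.012),(-.06,b,.012),(.06,b,.012)]
    return np.concatenate([(proj('top0.png',pose(p,Pt))-top).ravel(),2*(proj('top0.png',pose(p,[(0,-.064,.091)]))-kn).ravel(),.5*(proj('side0.png',pose(p,Ps))-sd).ravel()])
r=least_squares(f,[.6,0,0,-.015]);q=r.x
tb=px([(200,126),(320,126),(318,288),(198,284)],9,(330,195)); Pb=[(.028,.02,.04),(.028,-.02,.04),(-.028,-.02,.04),(-.028,.02,.04)]
tt=px([(287,207)],9,(330,195)); st=px([(217,329)],3,(210,170)); sb=px([(168,376),(188,406),(262,381)],3,(210,170))
Psb=[(-.028,.02,.04),(-.028,-.02,.04),(.028,-.02,.04)]
E
python3 - <<'E'
from fit2 import *
print(q.round(4),r.fun.round(1))
sbm=px([(168,376),(188,406),(262,381),(190,441),(260,415)],3,(210,170))
Pm=[(-.028,.02,.04),(-.028,-.02,.04),(.028,-.02,.04),(-.028,-.02,0),(.028,-.02,0)]
p,rr=fit([('top0.png',Pb,tb),('top0.png',[(0,0,.08)],tt),('side0.png',[(0,0,.08)],st),('side0.png',Pm,sbm)],[.52,-.32,0]);print(p.round(4),rr.round(1).tolist())
pf=q[:3]
for nm,f,w in(('top','top0.png',(215,165,410,260)),('side','side0.png',(200,160,340,340))):
    im=cv2.resize(cv2.imread('pics/'+f),None,fx=4,fy=4,interpolation=cv2.INTER_CUBIC)
    def poly(P,c): cv2.polylines(im,[np.round((proj(f,P)+.5)*4-.5).astype(int)],True,c,1)
    a=np.linspace(0,6.28,30)
    for z in(.091,.057): poly(pose(pf,np.c_[.02*np.cos(a),-.064+.02*np.sin(a),0*a+z]),(0,255,255))
    poly(pose(p,Pm[:4]),(255,0,0));poly(pose(p,np.c_[.015*np.cos(a),.015*np.sin(a),0*a+.08]),(255,255,0))
    for z in(.012,.047): poly(pose(pf,[(.04,-.004,z),(-.04,-.004,z)]),(0,0,255))
    for y in(.051,.069): 
        for z in (.012,.048): poly(pose(pf,[(.04,y,z),(-.04,y,z)]),(0,255,0))
    cv2.imwrite(f'pics/ov2_{nm}.png',im[w[1]*4:w[3]*4,w[0]*4:w[2]*4])
E
```

```text
[ 0.599   0.004   0.0293 -0.0132] [-0.6 -0.4  0.3 -0.   0.6  0.8 -0.1  0.2 -0.  -0.3 -0.7 -1.  -0.3  0.3
  0.8 -0.5]
[ 0.523  -0.3185 -0.0027] [[0.5, 0.9], [-0.4, 0.8], [0.3, 0.3], [1.2, 0.9], [0.3, 0.6], [0.5, 0.3], [-0.2, -6.0], [0.5, -0.7], [1.2, -0.6], [-0.7, -0.3], [0.5, 0.1]]
```

View pics/ov2_top.png

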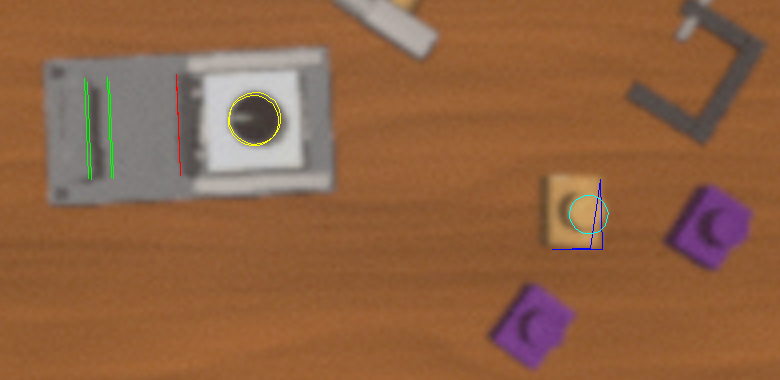

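View pics/ov2_side.png

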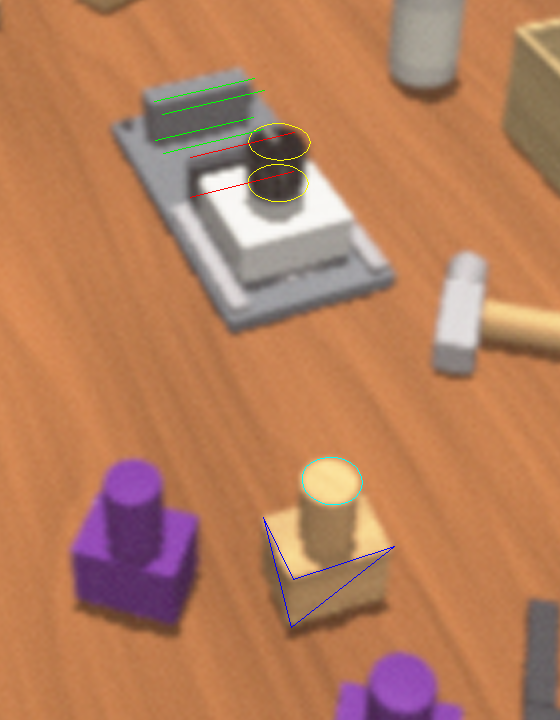

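Poses found:
- Fixture: origin about (0.5985, 0.004), yaw 0.029.
- Foot: about (0.5235, -0.318), yaw about -0.02.

Starting the approach with a turn and a shift.

servo_tool([
  [[-0.966,-0.647,0],0.79],
  [[-0.966,-0.647,0],0.79],
  [[-0.966,-0.647,0],0.79],
  [[-0.966,-0.647,0],0.79],
  [[-0.966,-0.647,0],0.79],
  [[-0.966,-0.647,0],0.79],
  [[-0.966,-0.647,0],0.79],
  [[-0.966,-0.647,0],0.79],
  [[-0.966,-0.647,0],0.79],
  [[-0.966,-0.647,0],0.79],
  [[-0.966,-0.647,0],0.79],
], grip=-0.1)

```text
time: 1.02
tool_pos: [0.2423, 0.4418, 0.2049]
ee_rot: [-3.141, 0.001, 1.551]
wrist_force: [-0.3, -0.2, -0.7]
width: 0.052
```

servo_tool([
  [[-0.5,0.25,0],0],
  [[-1,0.5,0],0],
  [[-1,0.5,0],0],
])

```text
time: 1.27
tool_pos: [0.2826, 0.3575, 0.2052]
ee_rot: [3.14, 0.003, 1.552]
wrist_force: [-0.0, -0.2, 0.4]
width: 0.0516
```

servo_tool([
  [[-0.5,0.25,0],0],
  [[-1,0.5,0],0],
  [[-1,0.5,0],0],
])

```text
time: 1.52
tool_pos: [0.3214, 0.2766, 0.2054]
ee_rot: [3.14, 0.002, 1.55]
wrist_force: [-0.2, 0.4, 0.3]
width: 0.0518
```

servo_tool([
  [[-0.5,0.25,0],0],
  [[-1,0.5,0],0],
  [[-1,0.5,0],0],
])

```text
time: 1.77
tool_pos: [0.36, 0.196, 0.2054]
ee_rot: [3.14, 0.002, 1.549]
wrist_force: [-0.5, -0.2, 0.2]
width: 0.0516
```

servo_tool([
  [[-0.5,0.25,0],0],
  [[-1,0.5,0],0],
  [[-1,0.5,0],0],
])

```text
time: 2.02
tool_pos: [0.3985, 0.1155, 0.2052]
ee_rot: [3.141, 0.002, 1.549]
wrist_force: [-0.3, 0.5, 0.5]
width: 0.0514
```

servo_tool([
  [[-0.5,0.2,0],0],
  [[-1,0.4,0],0],
  [[-1,0.4,0],0],
])

```text
time: 2.27
tool_pos: [0.4288, 0.0345, 0.205]
ee_rot: [3.141, 0.002, 1.548]
wrist_force: [0.6, -0.0, -0.5]
width: 0.0518
```

servo_tool([
  [[-0.5,0.2,0],0],
  [[-1,0.4,0],0],
  [[-1,0.4,0],0],
])

```text
time: 2.52
tool_pos: [0.4593, -0.0455, 0.2047]
ee_rot: [-3.141, 0.002, 1.549]
wrist_force: [-0.3, 0.2, -0.2]
width: 0.0519
```

servo_tool([
  [[-0.5,0.2,0],0],
  [[-1,0.4,0],0],
  [[-1,0.4,0],0],
])

```text
time: 2.77
tool_pos: [0.4899, -0.1256, 0.2043]
ee_rot: [-3.141, 0.001, 1.55]
wrist_force: [0.3, 0.1, -0.1]
width: 0.0517
```

servo_tool([
  [[-0.5,0.2,0],0],
  [[-1,0.4,0],0],
  [[-1,0.4,0],0],
])

```text
time: 3.02
tool_pos: [0.5205, -0.2059, 0.2036]
ee_rot: [-3.14, 0.001, 1.55]
wrist_force: [-0.4, 0.0, -0.2]
width: 0.0518
```

servo_tool([
  [[-0.5,0.2,0],0],
  [[-1,0.2,0],0],
  [[-1,0.2,0],0],
  [[-1,0.2,0],0],
])

```text
time: 3.35
tool_pos: [0.5338, -0.2824, 0.2044]
ee_rot: [-3.14, -0.003, 1.552]
wrist_force: [1.1, -0.1, 0.5]
width: 0.0517
```

servo_tool([
  [[-0.448,-0.12,0],0],
  [[-0.448,-0.12,0.5],0],
  [[-0.448,-0.12,0.75],0],
  [[-0.448,-0.12,0.75],0],
  [[-0.448,-0.12,0.75],0],
])

```text
time: 3.77
tool_pos: [0.5232, -0.3159, 0.1446]
ee_rot: [-3.139, -0.003, 1.555]
wrist_force: [0.2, 0.2, 0.0]
width: 0.0517
```

```bash
python3 - <<'E'
from h import *
snap('side','s1.png');snap('top','t1.png');print(robot.get_obs()['tool_pos'],robot.get_obs()['ee_rot'])
a=cv2.imread('pics/s1.png')[190:380,200:340];b=cv2.imread('pics/t1.png')[165:265,310:420]
a=cv2.resize(a,None,fx=3,fy=3);b=cv2.resize(b,None,fx=3,fy=3)
o=np.zeros((570,760,3),np.uint8);o[:,:420]=a;o[:300,425:755]=b;cv2.imwrite('pics/v1.png',o)
E
```

```text
[ 0.52462867 -0.31765381  0.1477866 ] [3.13870799e+00 1.24541411e-03 1.55498291e+00]
```

View pics/v1.png

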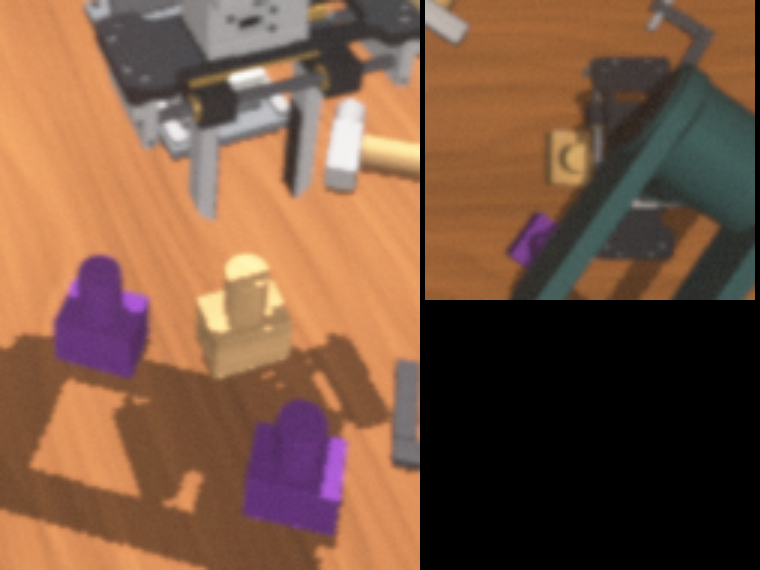

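Side view: fingertips at (268,260) and (300,252) straddle the line above the tenon at (282,278). The path down is clear.

servo_tool([
  [[0,-0.01,0.4],0],
  [[0,-0.01,0.8],0],
  [[0,-0.01,0.8],0],
])

```text
time: 4.12
tool_pos: [0.5204, -0.3162, 0.0771]
ee_rot: [-3.135, -0.005, 1.554]
wrist_force: [-1.1, 1.4, -1.8]
width: 0.0517
```

servo_tool([
  [[0,0,0.25],0],
  [[0,0,0.45],0],
  [[0,0,0.45],0],
  [[0,0,0.45],0],
])

```text
time: 4.45
tool_pos: [0.5233, -0.3189, 0.0473]
ee_rot: [3.14, 0.001, 1.553]
wrist_force: [-0.2, -0.7, 0.1]
width: 0.0517
```

```bash
python3 - <<'E'
from h import *
snap('side','s2.png');o=robot.get_obs();print(o['tool_pos'],o['ee_rot'],o['wrist_force'])
crop('s2.png',200,190,360,340,4,'v2.png')
E
```

```text
[ 0.5237886  -0.31940791  0.04813885] [3.13873684e+00 1.83252857e-03 1.55327545e+00] [ 0.0721067  -0.25109249 -0.63512049]
```

View pics/v2.png

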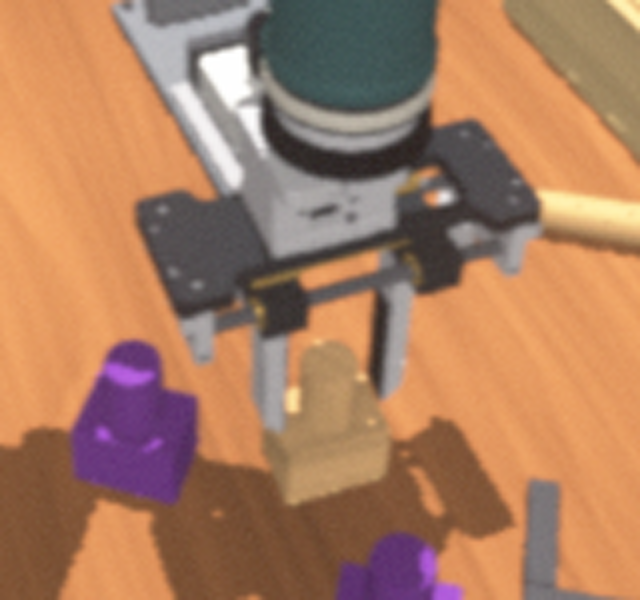

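The fingers stand on either side of the tenon, tips just above the block top. Closing.

servo_tool([
  [[0,0,0],0],
  [[0,0,0],0],
  [[0,0,0],0],
  [[0,0,0],0],
  [[0,0,0],0],
  [[0,0,0],0],
], grip=1)

```text
time: 5.0
tool_pos: [0.523, -0.3193, 0.0465]
ee_rot: [3.14, 0.001, 1.553]
wrist_force: [0.2, 0.2, 4.1]
width: 0.0297
```

servo_tool([
  [[0,0,-0.4],0],
  [[0,0,-0.9],0],
  [[0,0,-0.9],0],
  [[0,0,-0.9],0],
])

```text
time: 5.33
tool_pos: [0.524, -0.3201, 0.1206]
ee_rot: [3.136, 0.004, 1.553]
wrist_force: [0.8, -1.2, -1.1]
width: 0.0295
```

servo_tool([
  [[0,0,-0.5],-0.03],
  [[0.4,0.1,-0.6],-0.03],
  [[0.9,0.22,-0.6],-0.03],
  [[0.9,0.22,-0.6],-0.03],
])

```text
time: 5.67
tool_pos: [0.5426, -0.241, 0.1646]
ee_rot: [3.141, -0.005, 1.606]
wrist_force: [0.3, -0.8, -1.3]
width: 0.0299
```

servo_tool([
  [[0.4,0.1,0],0],
  [[0.8,0.22,0],0],
  [[1,0.22,0],0],
  [[1,0.22,0],0],
])

```text
time: 6.0
tool_pos: [0.5558, -0.1628, 0.1628]
ee_rot: [-3.137, -0.004, 1.605]
wrist_force: [-0.1, -0.3, -1.2]
width: 0.0299
```

servo_tool([
  [[0.4,0.1,0],0],
  [[0.8,0.22,0],0],
  [[1,0.22,0],0],
  [[1,0.22,0],0],
])

```text
time: 6.33
tool_pos: [0.5712, -0.0838, 0.1635]
ee_rot: [-3.138, -0.002, 1.604]
wrist_force: [-0.0, -0.5, -2.0]
width: 0.0291
```

servo_tool([
  [[0.4,0.1,0],0],
  [[0.8,0.22,0],0],
  [[1,0.22,0],0],
  [[1,0.22,0],0],
  [[1,0.22,0],0],
  [[1,0.22,0],0],
])

```text
time: 6.83
tool_pos: [0.5868, -0.0077, 0.1646]
ee_rot: [-3.14, 0.001, 1.598]
wrist_force: [-0.3, -0.1, -1.1]
width: 0.0294
```

```bash
python3 - <<'E'
from h import *
snap('side','s3.png');snap('top','t3.png');o=robot.get_obs();print(o['tool_pos'],o['ee_rot'],o['wrist_force'])
crop('s3.png',170,120,330,270,4,'v3.png')
crop('t3.png',200,150,320,240,5,'v3t.png')
E
```

```text
[ 0.58693286 -0.00768087  0.16501163] [-3.14082225e+00  6.20988990e-04  1.59778024e+00] [ 0.45248968  0.97558698 -0.95909078]
```

View pics/v3.png

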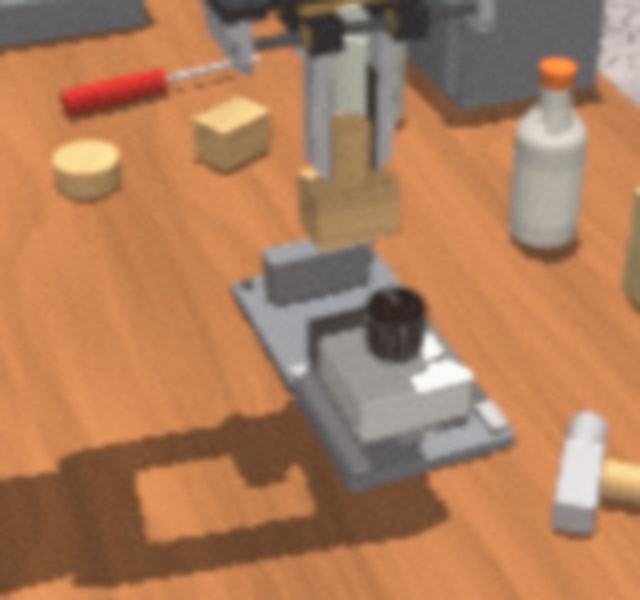

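View pics/v3t.png

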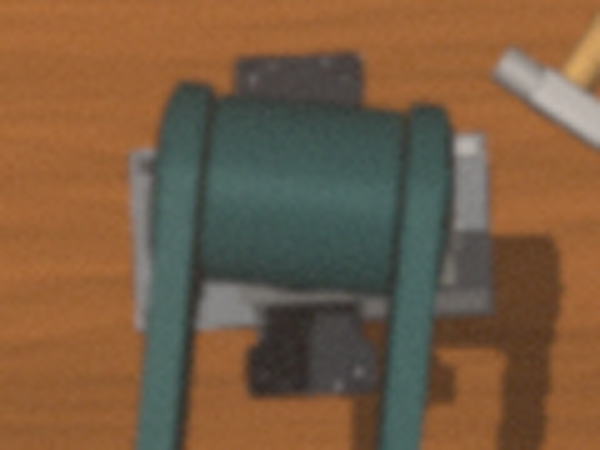

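servo_tool([
  [[0.436,0.148,0],0],
  [[0.436,0.148,0],0],
  [[0.436,0.148,0.4],0],
  [[0.436,0.148,0.8],0],
  [[0.436,0.148,0.8],0],
  [[0.436,0.148,0.8],0],
])

```text
time: 7.43
tool_pos: [0.5961, 0.0286, 0.0992]
ee_rot: [-3.136, -0.0, 1.599]
wrist_force: [-0.6, -0.0, -0.0]
width: 0.0293
```

```bash
python3 - <<'E'
from h import *
snap('side','s4.png');o=robot.get_obs();print(o['tool_pos'],o['ee_rot'],o['wrist_force'])
crop('s4.png',200,130,330,250,5,'v4.png')
E
```

```text
[0.59791206 0.02858731 0.1017786 ] [-3.14096891e+00 -6.19279010e-06  1.59894963e+00] [ 0.03990136 -0.25278524 -0.26209255]
```

View pics/v4.png

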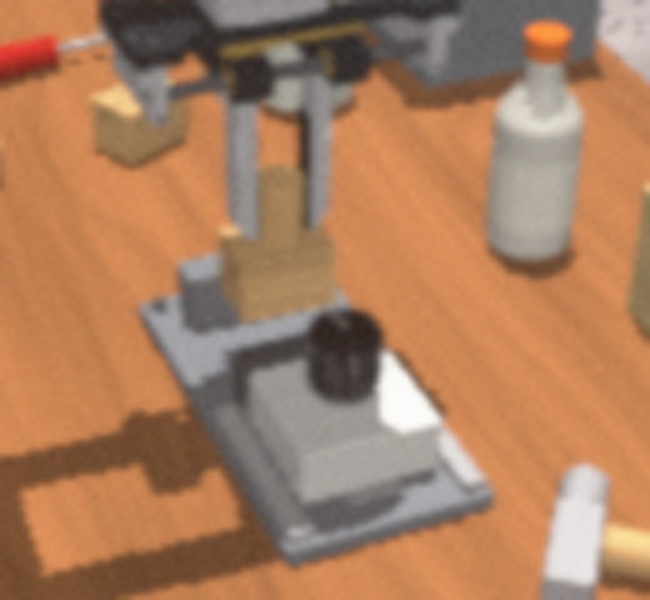

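The foot hangs centred over the bed between jaw and stop. Lowering it to the bed.

servo_tool([
  [[-0.01,0,0.25],0],
  [[-0.01,0,0.42],0],
  [[-0.01,0,0.48],0],
  [[-0.01,0,0.48],0],
  [[-0.01,0,0.48],0],
])

```text
time: 7.9
tool_pos: [0.5992, 0.0283, 0.0651]
ee_rot: [3.139, 0.0, 1.6]
wrist_force: [1.2, -0.4, -1.1]
width: 0.0294
```

servo_tool([
  [[0,0,0.02],0],
  [[0,0,0.02],0],
  [[0,0,0.02],0],
])

```text
time: 8.15
tool_pos: [0.5986, 0.0286, 0.0625]
ee_rot: [3.14, 0.0, 1.6]
wrist_force: [0.3, -0.4, -1.4]
width: 0.0295
```

servo_tool([
  [[0,0,0.025],0],
  [[0,0,0.025],0],
  [[0,0,0.025],0],
])

```text
time: 8.4
tool_pos: [0.5979, 0.0287, 0.0594]
ee_rot: [-3.141, -0.0, 1.6]
wrist_force: [0.6, 0.3, -1.1]
width: 0.0298
```

servo_tool([
  [[0,0,0.015],0],
  [[0,0,0.015],0],
  [[0,0,0.015],0],
])

```text
time: 8.65
tool_pos: [0.5982, 0.0287, 0.0585]
ee_rot: [3.141, -0.0, 1.6]
wrist_force: [0.2, -0.0, 0.3]
width: 0.0292
```

The weight is off, so the foot is on the bed. Next I slide it gently to +y to feel for the stop.

servo_tool([
  [[0.04,0,0],0],
  [[0.07,0,0],0],
  [[0.07,0,0],0],
])

```text
time: 8.9
tool_pos: [0.598, 0.0347, 0.0585]
ee_rot: [3.141, -0.0, 1.6]
wrist_force: [-0.1, -0.0, 0.9]
width: 0.0293
```

servo_tool([
  [[0.02,0,0],0],
  [[0.04,0,0],0],
  [[0.04,0,0],0],
])

```text
time: 9.15
tool_pos: [0.5979, 0.0377, 0.0585]
ee_rot: [3.141, -0.0, 1.6]
wrist_force: [-0.3, -0.3, 1.7]
width: 0.0298
```

servo_tool([
  [[0.015,0,0],0],
  [[0.03,0,0],0],
  [[0.03,0,0],0],
])

```text
time: 9.4
tool_pos: [0.5978, 0.0399, 0.0585]
ee_rot: [3.141, 0.0, 1.6]
wrist_force: [-0.3, -0.5, 2.7]
width: 0.0296
```

servo_tool([
  [[0.015,0,0],0],
  [[0.025,0,0],0],
  [[0.025,0,0],0],
])

```text
time: 9.65
tool_pos: [0.5978, 0.0419, 0.0585]
ee_rot: [3.141, 0.0, 1.6]
wrist_force: [0.3, -3.0, 2.2]
width: 0.0295
```

servo_tool([
  [[0.015,0,0],0],
  [[0.025,0,0],0],
  [[0.025,0,0],0],
])

```text
time: 9.9
tool_pos: [0.5977, 0.044, 0.0585]
ee_rot: [3.141, -0.0, 1.6]
wrist_force: [-0.0, -1.3, 2.8]
width: 0.0296
```

```bash
python3 - <<'E'
from h import *
snap('side','s5.png');o=robot.get_obs();print(o['tool_pos'],o['ee_rot'],o['wrist_force'])
crop('s5.png',200,130,330,250,5,'v5.png')
E
```

```text
[0.59774693 0.04394446 0.05850861] [ 3.14097862e+00 -1.60817096e-04  1.60006149e+00] [ 0.45480877 -1.27574097  3.30418019]
```

View pics/v5.png

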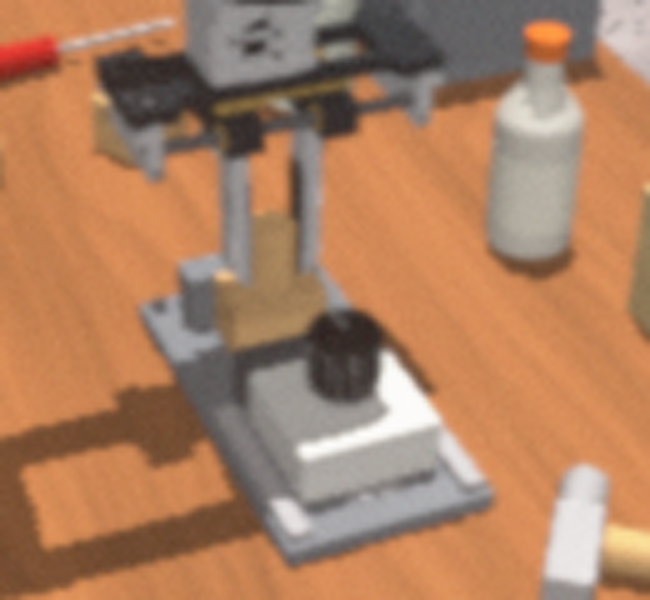

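servo_tool([
  [[0.015,0,0],0],
  [[0.025,0,0],0],
  [[0.025,0,0],0],
])

```text
time: 10.2
tool_pos: [0.5977, 0.0459, 0.0585]
ee_rot: [3.141, -0.0, 1.6]
wrist_force: [1.2, -1.5, 2.7]
width: 0.0294
```

servo_tool([
  [[0.015,0,0],0],
  [[0.025,0,0],0],
  [[0.025,0,0],0],
])

```text
time: 10.45
tool_pos: [0.5977, 0.0473, 0.0585]
ee_rot: [3.141, 0.001, 1.6]
wrist_force: [1.2, -3.5, 3.8]
width: 0.0301
```

servo_tool([
  [[0.02,0,0],0],
  [[0.02,0,0],0],
  [[0.02,0,0],0],
])

```text
time: 10.7
tool_pos: [0.5977, 0.0476, 0.0586]
ee_rot: [3.141, 0.004, 1.6]
wrist_force: [1.6, -7.1, 4.3]
width: 0.0293
```

```bash
python3 - <<'E'
from h import *
o=robot.get_obs();print(o['tool_pos'],o['wrist_force'],o['wrist_torque'])
E
```

```text
[0.59770203 0.04755612 0.0585802 ] [ 1.62943933 -7.05951755  4.34331138] [-1.44447507  0.00551725  0.17411702]
```

The stop is felt at TCP y ≈ 0.047. Relieving the push, then letting go.

servo_tool([
  [[-0.03,0,0],0],
  [[-0.03,0,-0.005],0],
  [[-0.03,0,-0.005],0],
])

```text
time: 10.95
tool_pos: [0.5976, 0.0471, 0.0585]
ee_rot: [3.141, -0.0, 1.6]
wrist_force: [1.1, -2.4, 2.6]
width: 0.0299
```

servo_tool([
  [[0,0,0],0],
  [[0,0,0],0],
  [[0,0,0],0],
  [[0,0,0],0],
  [[0,0,0],0],
], grip=-0.1)

```text
time: 11.37
tool_pos: [0.5969, 0.0475, 0.0581]
ee_rot: [-3.14, -0.001, 1.6]
wrist_force: [-0.3, -0.4, -0.8]
width: 0.0512
```

servo_tool([
  [[0,0,-0.2],0],
  [[0,0,-0.5],0],
  [[0,0,-1],0],
  [[0,0,-1],0],
  [[0,0,-1],0],
])

```text
time: 11.78
tool_pos: [0.5994, 0.0472, 0.1424]
ee_rot: [3.135, -0.0, 1.6]
wrist_force: [0.2, -0.3, -0.7]
width: 0.052
```

```bash
python3 - <<'E'
from h import *
snap('side','s6.png');o=robot.get_obs();print(o['tool_pos'],o['wrist_force'],o['wrist_torque'],o['joint_positions'])
crop('s6.png',200,130,330,250,5,'v6.png')
E
```

```text
[0.59796473 0.0471798  0.13972356] [-0.33262345 -0.27243548 -1.00906383] [-0.07224855  0.03713629 -0.01246209] [-1.59449616e-02  2.16732250e-01  1.35414043e+00  3.07806395e-04
  1.56846282e+00 -4.52881508e-02]
```

View pics/v6.png

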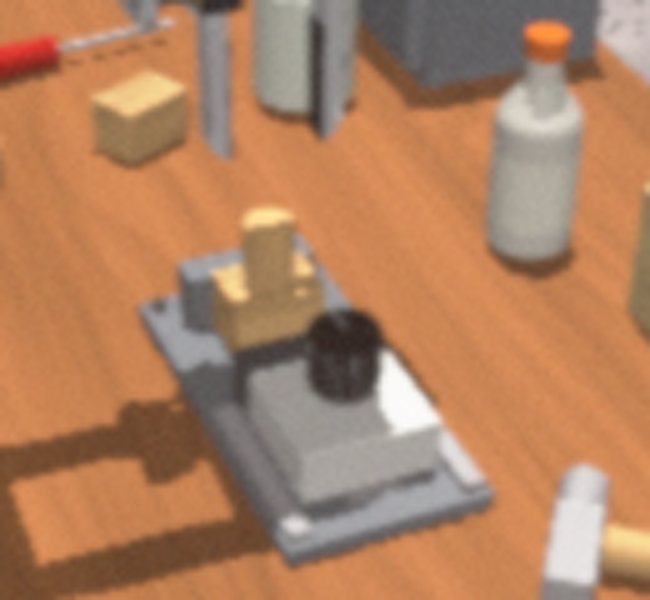

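The foot stands upright close to the stop and free of the gripper. Now I turn counter-clockwise in the air to wind up the wrist, and move over the knob.

servo_tool([
  [[-0.4,0,0],-0.08],
  [[-0.8,0.02,0],-0.16],
  [[-1,0.02,0],-0.73],
  [[-1,0.02,0],-0.73],
  [[-1,0.02,0],-0.73],
  [[-1,0.02,0],-0.73],
  [[-1,0.02,0],-0.73],
  [[-1,0.02,0],-0.73],
  [[-1,0.02,0],-0.73],
  [[-1,0.02,0],-0.73],
], grip=-0.36)

```text
time: 12.67
tool_pos: [0.6001, -0.0327, 0.1361]
ee_rot: [-3.141, -0.004, 2.75]
wrist_force: [-0.6, 0.6, 0.5]
width: 0.0641
```

servo_tool([
  [[0,0,0],-0.73],
  [[0,0,0],-0.73],
  [[0,0,0],-0.73],
  [[0,0,0],-0.73],
  [[0,0,0],-0.73],
  [[0,0,0],-0.73],
  [[0,0,0],-0.73],
  [[0,0,0],-0.73],
  [[0,0,0],-0.73],
  [[0,0,0],-0.73],
])

```text
time: 13.5
tool_pos: [0.6005, -0.0327, 0.137]
ee_rot: [3.139, -0.002, -2.389]
wrist_force: [-0.2, -0.9, -1.2]
width: 0.0639
```

```bash
cat >> h.py <<'E'
def delta(tx,ty,tz,tyaw=None):
    from scipy.spatial.transform import Rotation as R
    o=robot.get_obs();Rm=R.from_euler('xyz',o['ee_rot']).as_matrix()
    d=Rm.T@(np.array([tx,ty,tz])-o['tool_pos']);print('t',o['time'],'pos',o['tool_pos'].round(4),'rot',o['ee_rot'].round(3),'F',o['wrist_force'].round(1),'T',o['wrist_torque'].round(3),'j1,j6',o['joint_positions'][[0,5]].round(3))
    print('norm shift',(d/.08).round(3), '' if tyaw is None else ('turn',((-(tyaw-o['ee_rot'][2])+np.pi)%(2*np.pi)-np.pi)/(np.pi/2)))
E
python3 - <<'E'
from h import *
delta(.6003,-.0600,.100)
E
```

```text
t 13.5 pos [ 0.6005 -0.0327  0.137 ] rot [ 3.139e+00 -2.000e-03 -2.389e+00] F [-0.2 -0.9 -1.2] T [ 0.055  0.041 -0.028] j1,j6 [-0.149 -2.472]
norm shift [ 0.235 -0.249  0.462]
```

servo_tool([
  [[0.235,-0.249,0],0],
  [[0.235,-0.249,0],0],
  [[0.235,-0.249,0.3],0],
  [[0.235,-0.249,0.4],0],
  [[0.235,-0.249,0.4],0],
])

```text
time: 13.92
tool_pos: [0.5987, -0.0596, 0.1026]
ee_rot: [3.135, -0.004, -2.392]
wrist_force: [-0.1, -0.3, -0.1]
width: 0.0638
```

```bash
python3 - <<'E'
from h import *
snap('side','s7.png')
crop('s7.png',200,130,330,250,5,'v7.png')
delta(.6003,-.0600,.058)
E
```

```text
t 13.9667 pos [ 0.5997 -0.0597  0.1043] rot [ 3.137e+00 -3.000e-03 -2.391e+00] F [-0.4 -0.1  0.3] T [0.043 0.106 0.014] j1,j6 [-0.193 -2.515]
norm shift [-0.004 -0.011  0.579]
```

View pics/v7.png

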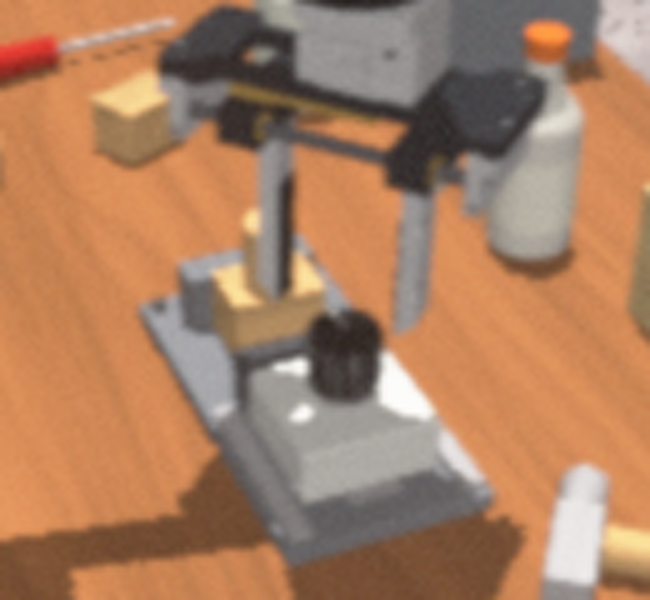

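The fingers straddle the knob, with tips at (255,188) and (281,196) either side of the knob at (269,196). Lowering.

servo_tool([
  [[0,-0.01,0.15],0],
  [[0,-0.01,0.3],0],
  [[0,-0.01,0.3],0],
])

```text
time: 14.22
tool_pos: [0.6002, -0.0603, 0.0796]
ee_rot: [3.138, -0.003, -2.39]
wrist_force: [-0.9, 0.8, -1.1]
width: 0.0636
```

servo_tool([
  [[0,0,0.15],0],
  [[0,0,0.26],0],
  [[0,0,0.26],0],
  [[0,0,0.26],0],
])

```text
time: 14.55
tool_pos: [0.6011, -0.0607, 0.0607]
ee_rot: [3.14, -0.001, -2.39]
wrist_force: [0.4, 0.6, 0.1]
width: 0.0638
```

```bash
python3 - <<'E'
from h import *
snap('side','s8.png')
crop('s8.png',200,130,330,250,5,'v8.png')
delta(.6003,-.0600,.058)
E
```

```text
t 14.6 pos [ 0.6017 -0.0608  0.0616] rot [ 3.141 -0.    -2.39 ] F [-0.7 -0.4  0.5] T [ 0.043  0.014 -0.001] j1,j6 [-0.195 -2.517]
norm shift [0.006 0.02  0.045]
```

View pics/v8.png

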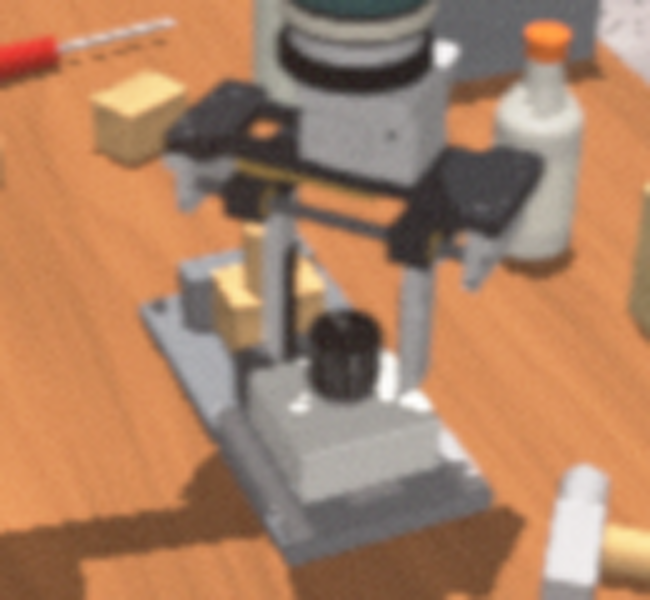

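servo_tool([
  [[0.006,0.012,0.03],0],
  [[0.006,0.012,0.03],0],
  [[0.006,0.012,0.03],0],
])

```text
time: 14.85
tool_pos: [0.601, -0.0605, 0.0599]
ee_rot: [-3.141, 0.0, -2.39]
wrist_force: [0.1, -0.3, -0.3]
width: 0.0643
```

servo_tool([
  [[0,0,0],0],
  [[0,0,0],0],
  [[0,0,0],0],
  [[0,0,0],0],
  [[0,0,0],0],
  [[0,0,0],0],
], grip=1)

```text
time: 15.35
tool_pos: [0.601, -0.0607, 0.0596]
ee_rot: [-3.141, 0.0, -2.39]
wrist_force: [0.5, -0.1, -0.1]
width: 0.0393
```

```bash
python3 - <<'E'
from h import *
delta(.6003,-.0600,.058)
E
```

```text
t 15.35 pos [ 0.601  -0.0607  0.0596] rot [-3.141  0.    -2.39 ] F [ 0.5 -0.1 -0.1] T [-0.046 -0.072  0.046] j1,j6 [-0.194 -2.517]
norm shift [0.001 0.013 0.02 ]
```

The knob is gripped with almost no side force, so the grasp is centred. First 0.3 rad, with matching travel of 12 mm/rad.

servo_tool([
  [[-0.01,0.011,0],0.064],
  [[-0.02,0.023,0],0.127],
  [[-0.03,0.034,0],0.191],
  [[-0.03,0.034,0],0.191],
])

```text
time: 15.68
tool_pos: [0.6011, -0.0573, 0.0596]
ee_rot: [-3.14, 0.0, -2.691]
wrist_force: [0.5, -1.7, 0.9]
width: 0.0395
```

```bash
cat >> h.py <<'E'
def step(th,k0=( .601,-.0607),y0=-2.390,fy=.029):
    delta(.6,-.06,.058)
    o=robot.get_obs();ps=o['ee_rot'][2];n=o['tool_pos']
    th0=(y0-ps)%(2*np.pi); e=n[:2]-np.array(k0); u=np.array([-np.sin(fy),np.cos(fy)])
    a=e@u; F=o['wrist_force'][:2]
    print('turned',round(th0,3),'travel mm',round(a*1e3,2),'expect',round(12*th0,2),'lateral mm',round((e@np.array([u[1],-u[0]]))*1e3,2),'F along',round(F@u,1))
    print('for turn',th,'-> shift x,y',(.15*th*np.array([np.sin(ps-fy),-np.cos(ps-fy)])).round(4),'turn',round(th/(np.pi/2),3))
E
python3 - <<'E'
from h import *
step(.5)
E
```

```text
t 15.6833 pos [ 0.6011 -0.0573  0.0596] rot [-3.14   0.    -2.691] F [ 0.5 -1.7  0.9] T [-0.302 -0.181  0.058] j1,j6 [-0.188 -2.21 ]
norm shift [ 0.027 -0.024  0.021] 
turned 0.301 travel mm 3.4 expect 3.61 lateral mm 0.19 F along -1.7
for turn 0.5 -> shift x,y [-0.0307  0.0684] turn 0.318
```

servo_tool([
  [[-0.006,0.014,0],0.064],
  [[-0.012,0.027,0],0.127],
  [[-0.018,0.041,0],0.191],
  [[-0.025,0.055,0],0.255],
  [[-0.031,0.068,0],0.318],
  [[-0.031,0.068,0],0.318],
])

```text
time: 16.18
tool_pos: [0.601, -0.0518, 0.0597]
ee_rot: [-3.14, 0.001, 3.095]
wrist_force: [0.9, -4.0, -0.2]
width: 0.0397
```

```bash
python3 - <<'E'
from h import *
step(.5)
E
```

```text
t 16.1833 pos [ 0.601  -0.0518  0.0597] rot [-3.140e+00  1.000e-03  3.095e+00] F [ 0.9 -4.  -0.2] T [-0.564 -0.28   0.126] j1,j6 [-0.179 -1.703]
norm shift [ 0.008 -0.103  0.021] 
turned 0.798 travel mm 8.9 expect 9.58 lateral mm 0.25 F along -4.0
for turn 0.5 -> shift x,y [0.0057 0.0748] turn 0.318
```

The side force along the slide is building to -4 N, about 1.3 mm of bush. The knob lags the grip slightly, so I'll follow a bit shorter.

servo_tool([
  [[0,0.003,0],0.064],
  [[0.001,0.013,0],0.127],
  [[0.002,0.025,0],0.191],
  [[0.003,0.038,0],0.255],
  [[0.004,0.05,0],0.318],
  [[0.004,0.05,0],0.318],
])

```text
time: 16.68
tool_pos: [0.6006, -0.0472, 0.0596]
ee_rot: [-3.141, 0.001, 2.597]
wrist_force: [1.6, -2.5, -0.7]
width: 0.0399
```

```bash
python3 - <<'E'
from h import *
step(.5)
snap('side','s9.png')
crop('s9.png',200,130,330,250,5,'v9.png')
E
```

```text
t 16.6833 pos [ 0.6006 -0.0472  0.0596] rot [-3.141e+00  1.000e-03  2.597e+00] F [ 1.6 -2.5 -0.7] T [-0.402 -0.223  0.069] j1,j6 [-0.172 -1.198]
norm shift [-0.077 -0.141  0.02 ] 
turned 1.296 travel mm 13.54 expect 15.56 lateral mm -0.01 F along -2.6
for turn 0.5 -> shift x,y [0.0407 0.063 ] turn 0.318
```

View pics/v9.png

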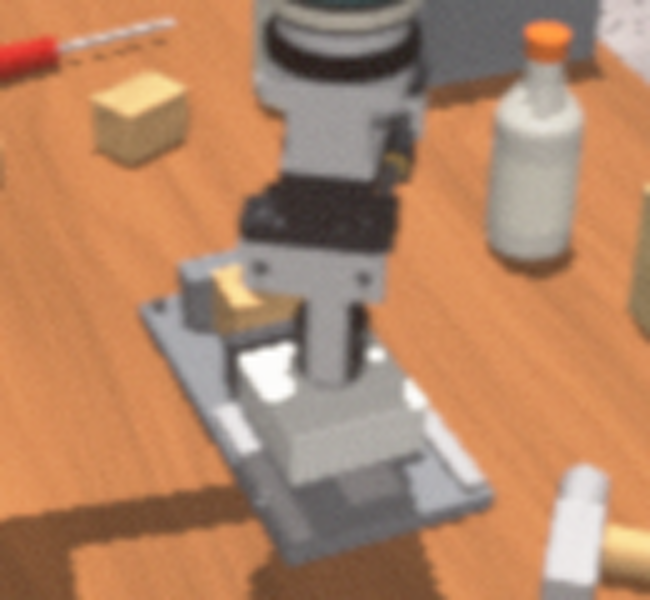

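servo_tool([
  [[0.004,0.006,0],0.064],
  [[0.01,0.016,0],0.127],
  [[0.017,0.027,0],0.191],
  [[0.024,0.037,0],0.255],
  [[0.031,0.048,0],0.318],
  [[0.031,0.048,0],0.318],
])

```text
time: 17.23
tool_pos: [0.6001, -0.0422, 0.0596]
ee_rot: [-3.141, -0.0, 2.098]
wrist_force: [-0.1, -1.0, 1.1]
width: 0.0396
```

```bash
python3 - <<'E'
from h import *
step(.3)
E
```

```text
t 17.2333 pos [ 0.6001 -0.0422  0.0596] rot [-3.141 -0.     2.098] F [-0.1 -1.   1.1] T [-0.314  0.019  0.14 ] j1,j6 [-0.164 -0.692]
norm shift [-0.192 -0.113  0.02 ] 
turned 1.795 travel mm 18.54 expect 21.54 lateral mm -0.37 F along -1.0
for turn 0.3 -> shift x,y [0.0395 0.0215] turn 0.191
```

servo_tool([
  [[0.012,0.007,0],0.064],
  [[0.024,0.013,0],0.127],
  [[0.037,0.02,0],0.191],
  [[0.049,0.027,0],0.255],
])

```text
time: 17.57
tool_pos: [0.5996, -0.0378, 0.0596]
ee_rot: [-3.14, -0.0, 1.696]
wrist_force: [-1.3, -1.4, 1.6]
width: 0.0398
```

```bash
python3 - <<'E'
from h import *
step(.2)
E
```

```text
t 17.5667 pos [ 0.5996 -0.0378  0.0596] rot [-3.14  -0.     1.696] F [-1.3 -1.4  1.6] T [-0.292  0.216  0.25 ] j1,j6 [-0.157 -0.283]
norm shift [-0.276 -0.03   0.02 ] 
turned 2.197 travel mm 22.92 expect 26.37 lateral mm -0.73 F along -1.4
for turn 0.2 -> shift x,y [0.0299 0.0029] turn 0.127
```

servo_tool([
  [[0.013,-0.002,0],0.064],
  [[0.027,-0.003,0],0.127],
])

```text
time: 17.73
tool_pos: [0.5991, -0.0355, 0.0596]
ee_rot: [-3.14, -0.0, 1.497]
wrist_force: [-0.4, -1.5, 0.8]
width: 0.04
```

```bash
python3 - <<'E'
from h import *
step(.2)
snap('side','s10.png')
crop('s10.png',200,130,330,250,5,'v10.png')
E
```

```text
t 17.7333 pos [ 0.5991 -0.0355  0.0596] rot [-3.14  -0.     1.497] F [-0.4 -1.5  0.8] T [-0.271  0.229  0.308] j1,j6 [-0.154 -0.08 ]
norm shift [-0.304  0.034  0.02 ] 
turned 2.396 travel mm 25.23 expect 28.76 lateral mm -1.17 F along -1.5
for turn 0.2 -> shift x,y [ 0.0298 -0.0031] turn 0.127
```

View pics/v10.png

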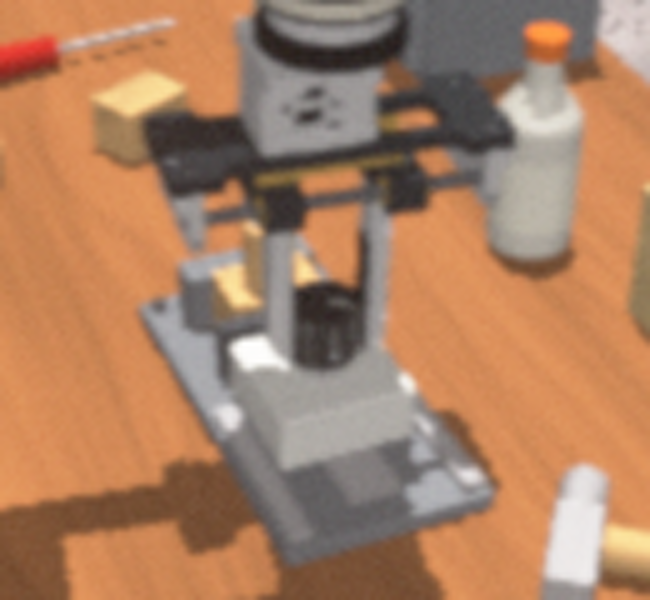

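servo_tool([
  [[0.007,-0.001,0],0.032],
  [[0.014,-0.001,0],0.064],
])

```text
time: 17.95
tool_pos: [0.599, -0.0344, 0.0596]
ee_rot: [-3.14, -0.0, 1.4]
wrist_force: [-1.5, 0.1, 2.1]
width: 0.0395
```

```bash
python3 - <<'E'
from h import *
step(.1)
E
```

```text
t 17.95 pos [ 0.599  -0.0344  0.0596] rot [-3.14 -0.    1.4 ] F [-1.5  0.1  2.1] T [-0.179  0.32   0.345] j1,j6 [-0.152  0.019]
norm shift [-0.313  0.067  0.02 ] 
turned 2.494 travel mm 26.34 expect 29.92 lateral mm -1.24 F along 0.2
for turn 0.1 -> shift x,y [ 0.0147 -0.003 ] turn 0.064
```

servo_tool([
  [[0.007,-0.002,0],0.032],
  [[0.014,-0.003,0],0.064],
])

```text
time: 18.12
tool_pos: [0.5989, -0.0332, 0.0596]
ee_rot: [-3.14, -0.0, 1.299]
wrist_force: [-1.8, -0.2, 1.0]
width: 0.0396
```

```bash
python3 - <<'E'
from h import *
step(.1)
E
```

```text
t 18.1167 pos [ 0.5989 -0.0332  0.0596] rot [-3.14  -0.     1.299] F [-1.8 -0.2  1. ] T [-0.226  0.379  0.433] j1,j6 [-0.15   0.122]
norm shift [-0.319  0.103  0.019] 
turned 2.594 travel mm 27.53 expect 31.13 lateral mm -1.32 F along -0.2
for turn 0.1 -> shift x,y [ 0.0143 -0.0044] turn 0.064
```

Torque has risen 0.31 → 0.35 → 0.43, so the jaw has bitten and I estimate 8–11 N. One more small step.

servo_tool([
  [[0.005,-0.003,0],0.025],
  [[0.01,-0.006,0],0.05],
])

```text
time: 18.28
tool_pos: [0.5986, -0.0323, 0.0596]
ee_rot: [-3.14, 0.0, 1.221]
wrist_force: [-1.9, -0.5, 1.8]
width: 0.0396
```

```bash
python3 - <<'E'
from h import *
step(.1)
snap('side','s11.png')
crop('s11.png',220,150,300,230,7,'v11.png')
step(.1)
E
```

```text
t 18.2833 pos [ 0.5986 -0.0323  0.0596] rot [-3.14   0.     1.221] F [-1.9 -0.5  1.8] T [-0.226  0.396  0.47 ] j1,j6 [-0.149  0.201]
norm shift [-0.32   0.135  0.019] 
turned 2.672 travel mm 28.47 expect 32.06 lateral mm -1.54 F along -0.4
for turn 0.1 -> shift x,y [ 0.0139 -0.0055] turn 0.064
t 18.3333 pos [ 0.5987 -0.0322  0.0596] rot [-3.14 -0.    1.22] F [-1.  -0.2  1.5] T [-0.126  0.417  0.474] j1,j6 [-0.149  0.203]
norm shift [-0.32   0.135  0.019] 
turned 2.674 travel mm 28.53 expect 32.08 lateral mm -1.5 F along -0.2
for turn 0.1 -> shift x,y [ 0.0139 -0.0056] turn 0.064
```

View pics/v11.png

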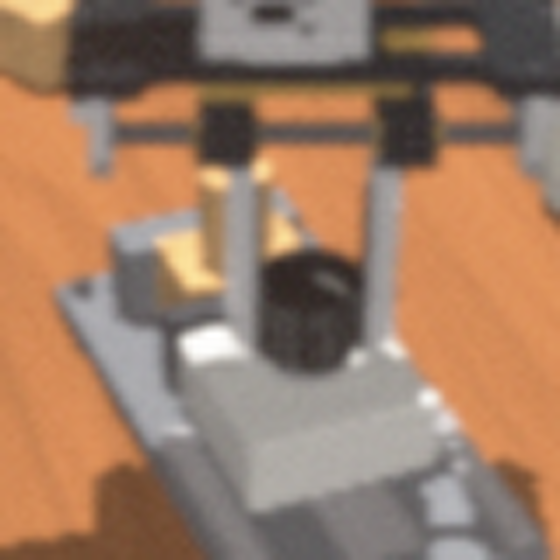

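Torque is 0.47 N m and rising at the spring's slope, so I estimate 11–14 N with the plate back 2.5–3.5 mm. Letting go and lifting clear to check.

servo_tool([
  [[0,0,0],0],
  [[0,0,0],0],
  [[0,0,0],0],
  [[0,0,0],0],
  [[0,0,0],0],
], grip=-0.3)

```text
time: 18.75
tool_pos: [0.5994, -0.0325, 0.0593]
ee_rot: [-3.141, -0.0, 1.216]
wrist_force: [0.4, 0.0, -0.8]
width: 0.0609
```

servo_tool([
  [[0,0,-0.3],0],
  [[0,0,-0.6],0],
  [[0,0,-1],0],
  [[0,0,-1],0],
  [[0,0,-1],0],
])

```text
time: 19.17
tool_pos: [0.6011, -0.0327, 0.1424]
ee_rot: [3.136, -0.001, 1.216]
wrist_force: [-0.1, -0.6, -0.9]
width: 0.0611
```

servo_tool([
  [[-0.3,-0.5,0],0],
  [[-0.5,-1,-0.2],0],
  [[-0.5,-1,-0.2],0],
  [[-0.5,-1,-0.2],0],
])

```text
time: 19.5
tool_pos: [0.5088, -0.0422, 0.1553]
ee_rot: [-3.141, -0.0, 1.215]
wrist_force: [0.5, 0.6, 0.5]
width: 0.061
```

servo_tool([
  [[-0.3,-0.5,0],0],
  [[-0.5,-1,-0.2],0],
  [[-0.5,-1,-0.2],0],
  [[-0.5,-1,-0.2],0],
])

```text
time: 19.83
tool_pos: [0.4217, -0.052, 0.1723]
ee_rot: [3.139, -0.001, 1.215]
wrist_force: [0.7, 0.3, 0.6]
width: 0.0613
```

servo_tool([
  [[-0.5,-0.3,0],0],
  [[-1,-0.3,-0.2],0],
  [[-1,-0.3,-0.2],0],
  [[-1,-0.3,-0.2],0],
])

```text
time: 20.17
tool_pos: [0.3727, -0.1205, 0.1881]
ee_rot: [3.139, -0.0, 1.211]
wrist_force: [0.9, 0.7, 0.0]
width: 0.0606
```

```bash
python3 - <<'E'
from h import *
snap('side','s12.png');snap('top','t12.png')
crop('s12.png',210,140,310,245,5,'v12.png')
crop('t12.png',215,165,310,225,8,'v12t.png')
E
```

```text
(no output)
```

View pics/v12.png

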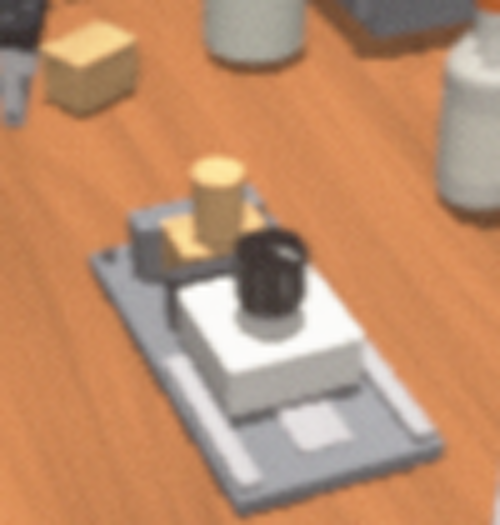

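View pics/v12t.png

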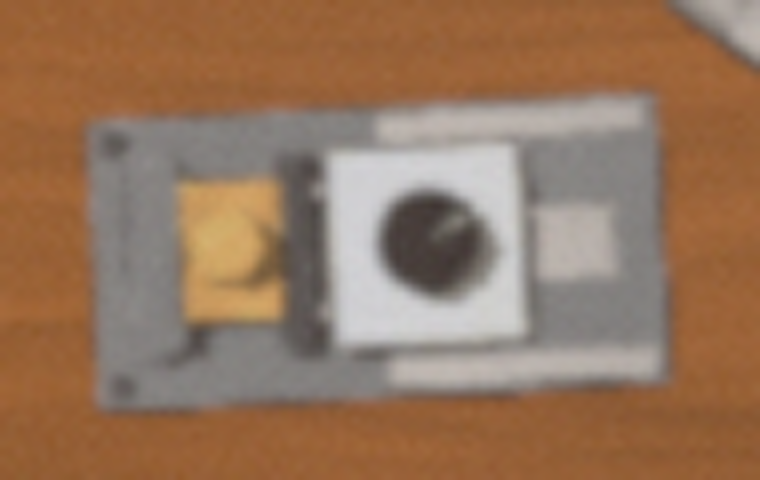

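View pics/t12.png

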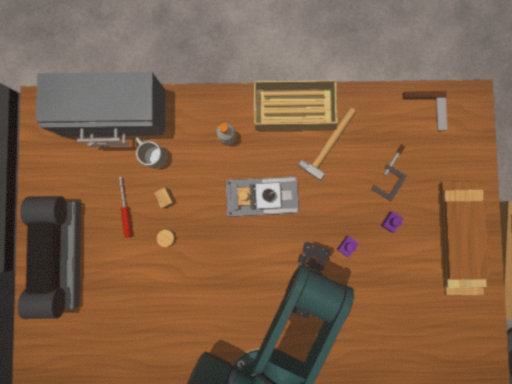

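The foot is nipped between stop and jaw, upright. The knob pointer went from left to upper right, about 2.3–2.4 rad clockwise. I'll measure the plate's push-back from edge profiles before and after.

```bash
python3 - <<'E'
from fit import *
pf=[.5985,.004,.029]
ys=np.arange(-.125,.075,.001)
for f in('top0.png','t12.png'):
    im=cv2.cvtColor(cv2.imread('pics/'+f),cv2.COLOR_BGR2GRAY).astype(np.float32)
    for band in((.030,.037),(-.037,-.030)):
        xs=np.linspace(*band,8);pr=0
        for x in xs:
            uv=proj(f,pose(pf,np.c_[0*ys+x,ys,0*ys+.047])).astype(np.float32)
            pr=pr+cv2.remap(im,uv[:,:1].copy(),uv[:,1:].copy(),cv2.INTER_CUBIC).ravel()/8
        print(f,band);
        s=slice(20,175) 
        print(' '.join(f'{int(1e3*y+ (0.5 if y>0 else -.5))}:{v:.0f}' for y,v in zip(ys[::3],pr[::3])))
        # carriage edges at level 150
        c=[(1e3*(ys[i]+.001*(150-pr[i])/(pr[i+1]-pr[i]))).round(2) for i in range(len(pr)-1) if (pr[i]-150)*(pr[i+1]-150)<0]
        c2=[(1e3*(ys[i]+.001*(95-pr[i])/(pr[i+1]-pr[i]))).round(2) for i in range(len(pr)-1) if (pr[i]-95)*(pr[i+1]-95)<0]
        print('x150',c,'x95',c2)
# foot
from scipy.optimize import least_squares
t=px([(218,243)],8,(215,165)); print('tenon top world',unproj('t12.png',t,.092))
c=px([(178,182),(278,180),(284,321),(186,325)],8,(215,165));w=unproj('t12.png',c,.052);print(w.round(4), 'yaw',np.arctan2(-(w[0]-w[3])[1]*-1,(w[0]-w[3])[0]),np.arctan2((w[1]-w[2])[1],(w[1]-w[2])[0]))
E
```

```text
top0.png (0.03, 0.037)
-125:118 -122:128 -119:130 -116:130 -113:130 -110:127 -107:119 -104:126 -101:162 -98:195 -95:202 -92:202 -89:200 -86:201 -83:201 -80:201 -77:200 -74:201 -71:202 -68:202 -65:201 -62:201 -59:201 -56:201 -53:202 -50:201 -47:201 -44:200 -41:201 -38:200 -35:201 -32:200 -29:191 -26:158 -23:118 -20:97 -17:91 -14:86 -11:86 -8:92 -5:106 -2:121 1:124 4:127 7:124 10:125 13:125 16:125 19:126 22:126 25:126 28:127 31:127 34:126 37:126 40:125 43:125 46:126 49:125 52:125 55:122 58:113 61:103 64:97 67:110 70:125 73:128
x150 [np.float64(-101.81), np.float64(-25.44)] x95 [np.float64(-18.49), np.float64(-7.12)]
top0.png (-0.037, -0.03)
-125:114 -122:125 -119:126 -116:125 -113:125 -110:119 -107:112 -104:125 -101:162 -98:187 -95:192 -92:194 -89:192 -86:192 -83:191 -80:191 -77:192 -74:190 -71:190 -68:190 -65:191 -62:190 -59:191 -56:191 -53:194 -50:194 -47:195 -44:195 -41:196 -38:196 -35:195 -32:196 -29:184 -26:151 -23:122 -20:100 -17:84 -14:82 -11:85 -8:92 -5:108 -2:122 1:126 4:127 7:126 10:124 13:123 16:124 19:125 22:126 25:127 28:126 31:127 34:128 37:127 40:127 43:127 46:126 49:127
[... 943 characters left out ...]
 -83:129 -80:128 -77:122 -74:121 -71:147 -68:181 -65:195 -62:196 -59:195 -56:195 -53:196 -50:198 -47:198 -44:200 -41:200 -38:200 -35:199 -32:198 -29:201 -26:201 -23:201 -20:200 -17:200 -14:200 -11:199 -8:198 -5:198 -2:198 1:192 4:174 7:129 10:89 13:77 16:84 19:89 22:92 25:100 28:113 31:124 34:128 37:128 40:127 43:126 46:126 49:127 52:122 55:109 58:90 61:79 64:93 67:113 70:125 73:128
x150 [np.float64(-70.8), np.float64(5.71)] x95 [np.float64(9.45), np.float64(23.2), np.float64(57.15), np.float64(64.19)]
tenon top world [[0.59964797 0.05287292 0.092     ]]
[[0.6264 0.0706 0.052 ]
 [0.6267 0.0307 0.052 ]
 [0.5705 0.0289 0.052 ]
 [0.5694 0.0679 0.052 ]] yaw 0.04682719547909085 0.0313173138417846
```

Checks agree:
- Foot centre is about 1 mm across and its yaw is within about 0.01–0.02 rad of the fixture.
- The carriage-to-plate gap closed by about 2.9 mm. Comparing carriage and foot positions gives about 2.5 mm.
- Torque suggests about 14 N.
- The bystanders have not moved.

Handing in.

```bash
python3 - <<'E'
from h import *
print(robot.close_job())
E
```

```text
the job is handed in; nothing more can be done
None
```

I stood the foot on the bed, felt for the end stop with it and let go. I then turned the knob clockwise in one grasp until the jaw nipped the foot, released it and backed away. The job is handed in at about 20 s; no verdict is reported.

**Foot:** in the last pictures it stands upright, about 1 mm off the middle across the bed and about 0.01–0.02 rad off square.

**Clamping:**
- The jaw plate is pushed back about 2.5 to 2.9 mm by the images, each good to roughly 1.5 mm.
- Knob torque ended at 0.47 N m. With the full 0.3 N m of friction that is about 14 N on the foot, and it would be higher if the friction is less.

**Knob and bystanders:** side force on the knob at the readings, one after each step, never passed about 4 N, roughly 1.4 mm of bush. The bystanders look unmoved by eye in the last picture.

**Checks that disagreed:**
- Carriage travel came out at about 31.5 mm in the images, but about 28 mm from the arm's travel and the knob pointer.
- The plate's front edge alone suggested only about 0.8 mm of push-back. I gave it little weight because shadow blurs that edge.

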